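# Clip the clay extruder down and draw its plunger

### The arm

A 7-joint arm with a two-finger parallel gripper is mounted at the origin on the work surface. World frame = base frame: x ahead of the robot, y to its left, z up, the work surface at z = 0. Lengths are in m, angles in rad, forces in N, time in s.
With the tool pointing down it reaches from about 0.425 to 0.975 m from the base axis. Payload 16.7 kg.
Tool frame: the origin (TCP) lies midway between the tips of the shut fingers; the grasp point (between the pads) lies 19 mm behind it; x points along the fingers, y is the direction in which the jaws open and shut, and the axes are right-handed (so a half turn about x gives the same grasp; the last joint's range is limited). The gripper opens to 85 mm and grips with 20 to 120 N. Pads are 22 mm wide; open, the fingers measure 114 mm over their backs; the gripper's body (76 mm by 85 mm) begins 54 mm behind the grasp point. The pads swing forward as they close: fully open they stand 13 mm farther back than shut.
Start: joints at [0.998, 0.426, 0.074, 1.606, -0.034, 1.111, -0.067], TCP at [0.278, -0.615, 0.231] pointing down, gripper open.
Joint ranges: [-2.85, 2.85], [-0.5, 2.14], [-1.23, 1.37], [0.21, 2.46], [-1.02, 4.16], [0.16, 2.05], [-2.73, 2.73]. Speed limits (rad/s): [1.89, 1.89, 2.39, 2.39, 3.01, 3.01, 3.01].

### API

Orientations are given as a unit quaternion [w, x, y, z].
In Python, from station import manip gives the robot as it stands.
- The arm moves only by the shell command python3 -m inch 'ROWS'. ROWS is a JSON object of lists of equal length, an entry for each row: "delta_pos": the shift along the world's x, y, z in m, a list of three; "turn": the turn about the world's z in units of 5 degrees (1.0 is 5 degrees); "hand": the opening, from 0 (shut) to 1 (fully open). In form: {"delta_pos": [[dx, dy, dz], ...], "turn": [turn, ...], "hand": [hand, ...]}. A call has 1 to 20 rows; each row shifts and turns the pose as measured when the row begins; what a row does not reach is not made up. A row lasts 1/10 s, in which the tool goes at most 50 mm and 8.59 degrees, less where a joint would pass 70% of its speed; a pose out of reach is approached as far as the arm can. A call is refused whole if a number of a shift passes 0.05 or a number of a turn 1, either way. A call with a gripper value outside its range is refused whole. The fingers move at their own pace and stop on an object; the grip force is fixed at half the most. Time passes only in rows, so rows that do not move let the fingers close. It gives the time, the measured TCP pose, the force and the opening at its end, in the units of the state.
- manip.observe(): the state, without advancing time (a new reading comes with each control period).
- manip.camera(name): name is "side" or "top"; returns a dict with "frame" (420x560x3 uint8, blue, green, red), "vertical_fov" (degrees; the focal length in pixels is half the picture's height over the tangent of half this angle, whatever the lens; pixels are square), "cx", "cy" (the principal point, pixels), "dist_coeffs" ([k1, k2, p1, p2, k3] as OpenCV has them; the pictures are not rectified), "cam_to_world" (4x4, takes a point from camera to world coordinates). Camera axes: x right, y down, z forward; pixel columns grow to the right and rows downward; lengths in m; the calibration is good to about 2 mm. A picture is of the moment at which its call begins. There is no depth.
- manip.close_job(): hands the job in, once; it reports no verdict.
Trained networks look in a picture, given as the dict that the camera call returned (one of the last four; its "shot" number tells which), for a name from the list of things; names that differ only in an ending like _2 or _b are one class to them, and where a whole thing is asked for, a point or a joint stands for the part that bears it (a point fixed in the world has none). Each returns a list of dicts, best first, with "confidence" (0 to 1); they miss things now and then, are a little off and sometimes report something else, mostly with a low value. They report only what shows in the picture. A call takes as long as a camera call. They do not tell look-alikes from the thing itself.
- manip.look_for(picture, target): "point" ([column, row] in pixels, amid what is visible of it).
- manip.regions_of(picture, target): "mask" (420x560 bool, what is visible of it) and "point" ([column, row] in pixels, amid what is visible of it).
- manip.landmark_of(picture, target): "point" ([column, row] in pixels: a listed point, or the origin of a listed thing).
The state is a dict: "time_s": time; "joint_positions": joint angles; "dq": joint speeds; "effort": joint torques, N m; "tcp_pos": TCP position; "eef_rot": TCP orientation; "ft_force": force on the tool from outside, world axes, zero at the start; "wrist_torque": the same for the moment, N m; "gripper_width": finger opening in m.
Only numpy, scipy, OpenCV 4.12 (cv2) and the standard library are available. Lean on these libraries where they do the work, as an engineer would, in place of code of your own. Each camera call takes 0.05 s, during which the arm holds its last target.

### The job

Take the steel spring clip off the plywood rack and, without dropping it, clip it over the upright lip of the extruder stand and the bench cleat behind it, so that it grips both by itself. Then take the plunger by its wooden crossbar and draw it straight up, without wrenching it in the bore, until the ring scored round the rod is level with the barrel's mouth (about 55 mm up; do not pull it out). Finish while holding it still there, so that the die below can be changed; leave the other pottery and tools where they are.

Things in the scene. Friction and masses are not known exactly. Their poses are not given: they have to be found in the camera images.
- stand: Bench clay extruder, fixed: dark steel base 130 (x) x 200 (y) x 10 mm; upright aluminium barrel, 40 mm outside diameter, 50 to 150 mm above the bench, with a post at its -x side (top 115 mm high); at the base's other end, 140 mm from the barrel's axis, the lip with the bench cleat. Origin on the bench; barrel axis at local y = -70 mm, lip at local y = +70 mm.
- barrel_mouth (a point): Centre of the barrel's open upper end, 150 mm above the bench, on the bore's vertical axis. The bore is 26 mm in diameter and 95 mm deep.
- lip_mid (a point): Middle of the top edge of the clamping lip, 70 mm above the bench: two upright 3 mm sheets back to back (the stand's lip and the bench cleat), 6 mm thick together, 100 mm long along this point's x axis. Its y axis goes across the sheets. It is open on both sides; the clip's jaws go down over it.
- plunger: Loose steel plunger in the barrel, 0.3 to 0.65 kg, free to slide and turn. Origin at the rod's foot, z up. Rod 24 mm in diameter, 92 mm long; then a 36 mm collar 6 mm thick that rests on the barrel's mouth at the start, a 12 mm stem, and a wooden crossbar 80 mm long (local x), 16 mm wide (y), 18 mm tall, its underside 23 mm above the collar.
- plunger_bar (a point): Centre of the plunger's crossbar, on the rod's axis, 130 mm above its foot; 188 mm above the bench at the start. Axes as the plunger's.
- plunger_mark (a point): Point on the rod's axis at the height of the dark ring scored round the rod, 55 mm below the underside of the collar; hidden in the barrel at the start.
- rack: Plywood parking rack, fixed: foot 150 x 70 x 12 mm, and on it an upright board 6 mm thick and 130 mm long along local x, its top edge 70 mm above the bench. Origin on the bench under the middle of the board.
- clip: Loose steel spring clip, 70 g, astride the rack's board at the start. Origin at its pivot, which runs along local x; jaws point down (to 30 mm below the pivot), the two handles up (to about 34 mm above it), all 22 mm wide along x. Pressing the handles together along local y opens the jaws. On the rack the pivot is about 12 mm above the edge; seat it about so on the lip.
- clip_jaws (a point): Point midway between the jaw tips, 28 mm below the clip's pivot. Axes as the clip's.
- clip_a (a joint): Turn of each clip handle (the two move alike), rad: 0 jaws shut, 0.12 gripping a 6 mm edge (handle tips 43 mm apart over all), 0.38 fully squeezed (about 8 N, then a stop: outer handle faces upright and parallel, 26 mm apart; jaw tips 21 mm apart). Best gripped about 20 mm above the pivot.
- beaker: White ceramic cup, 72 mm across, 85 mm tall; a bystander, leave alone. Origin at its underside, about the middle.
- bowl: Terracotta bowl, 100 mm across, 55 mm tall; a bystander, leave alone. Origin at its underside, about the middle.
- glaze_jar: White jar, 68 mm across, 90 mm tall; a bystander, leave alone. Origin at its underside, about the middle.
- brush: Flat brush with a wooden handle, lying on the bench; a bystander, leave alone. Origin at its underside, about the middle.
- rib: Wooden rib, 80 x 45 x 8 mm, lying flat; a bystander, leave alone. Origin at its underside, about the middle.
- kiln_prop: Plaster-coloured cylinder, 36 mm across, 60 mm tall; a bystander, leave alone. Origin at its underside, about the middle.
- saucer: White saucer, 120 mm across, 20 mm tall; a bystander, leave alone. Origin at its underside, about the middle.
There are look-alikes about, which are no part of the job. Leave any green or pink look-alike of the clip alone. There is more than one size of the plunger; the job needs the smaller.

How it is judged:
By the outcome, as a careful person would: the job done as asked, in the order asked, and still so for the second after the job is handed in, while the arm keeps its last pose, push and grip.
It also fails if it takes over 50 s, if anything falls off the work surface, if the arm or the gripper's body presses on something with over 40 N, if the wrist force passes 120 N, or if a joint passes its speed limit or range.

## Working session

There is one attempt and no reset: what is moved stays moved. The work goes in short steps, Python scripts to look and compute and a shell command to move; the robot and the scene stay as the last step left them, time stands still between calls to the robot, and variables do not carry over. Pictures are saved under pics/ and viewed, and the job is handed in when it is done.

```bash
mkdir -p pics; ls; python3 - <<'E'
from station import manip
import cv2,numpy as np
s=manip.observe()
for k,v in s.items(): print(k,np.round(v,4))
for n in ("side","top"):
    p=manip.camera(n); cv2.imwrite(f"pics/{n}0.png",p["frame"])
    print(n,p["vertical_fov"],p["cx"],p["cy"],p["dist_coeffs"],p["shot"]); print(np.round(p["cam_to_world"],4))
E
```

```text
pics
time_s 0.0
joint_positions [ 0.9975  0.4267  0.0738  1.6066 -0.0341  1.1108 -0.0671]
dq [-0.0004  0.0007 -0.0002 -0.0002 -0.0006 -0.0013  0.0003]
effort [ 9.00000e-04 -9.49827e+01  3.76190e+00 -4.63504e+01  1.94000e-02
  1.01000e-02 -0.00000e+00]
tcp_pos [ 0.2774 -0.6149  0.2306]
eef_rot [-0.1483 -0.6912 -0.1492  0.6914]
ft_force [ 0.1063 -0.0762 -0.1047]
wrist_torque [-0.0077 -0.0024  0.0177]
gripper_width 0.0855
side 45.35880279352431 284.84127011545706 221.00447903711765 [0.05181677 0.         0.         0.         0.        ] 1
[[-0.7291 -0.5264  0.4375 -0.0805]
 [-0.6842  0.5444 -0.4853  0.7275]
 [ 0.0173 -0.6532 -0.757   1.2647]
 [ 0.      0.      0.      1.    ]]
top 47.84607112458923 277.89473909754076 212.97128502221588 [0.04269809 0.         0.         0.         0.        ] 2
[[-0.0247 -0.9816  0.1894  0.3551]
 [-0.9995  0.0282  0.0158 -0.0331]
 [-0.0208 -0.1889 -0.9818  1.3037]
 [ 0.      0.      0.      1.    ]]
```

View pics/side0.png

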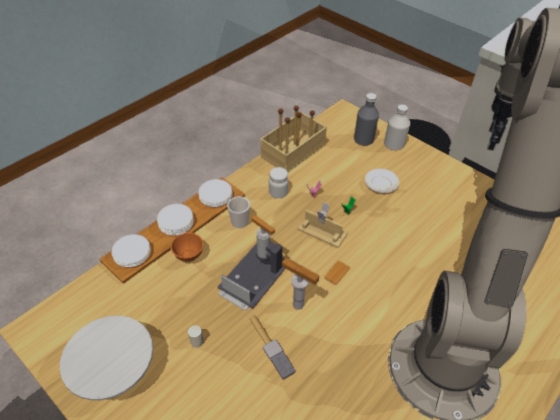

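View pics/top0.png

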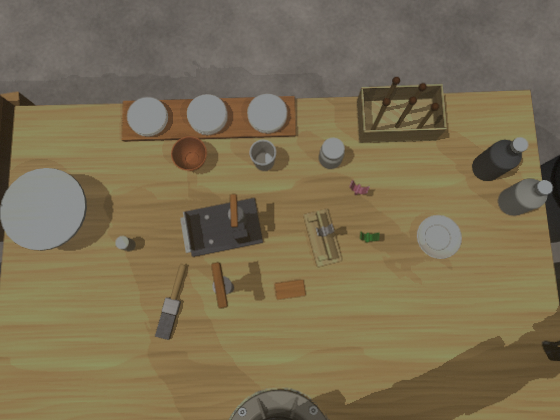

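The stand is at about (255,265) in side and (222,228) in top. The grey clip sits on the rack at (323,213) and (324,231). One plunger is in the barrel, and a larger look-alike is at (299,290). Next I'll measure them.

```bash
cat > h.py <<'E'
from station import manip
import cv2,numpy as np
def K(p):
    f=p["frame"].shape[0]/2/np.tan(np.radians(p["vertical_fov"])/2)
    return np.array([[f,0,p["cx"]],[0,f,p["cy"]],[0,0,1.]])
def ray(p,px):
    u=cv2.undistortPoints(np.array([[px]],float),K(p),np.array(p["dist_coeffs"]))[0,0]
    T=np.array(p["cam_to_world"]); d=T[:3,:3]@[u[0],u[1],1]; return T[:3,3],d/np.linalg.norm(d)
def tri(pa,a,pb,b):
    o1,d1=ray(pa,a);o2,d2=ray(pb,b)
    t=np.linalg.lstsq(np.c_[d1,-d2],o2-o1,rcond=None)[0]
    x=o1+t[0]*d1;y=o2+t[1]*d2
    return (x+y)/2,np.linalg.norm(x-y)
def atz(p,px,z):
    o,d=ray(p,px); return o+d*(z-o[2])/d[2]
def proj(p,X):
    T=np.linalg.inv(np.array(p["cam_to_world"]))
    return cv2.projectPoints(np.array(X,float).reshape(-1,3),cv2.Rodrigues(T[:3,:3])[0],T[:3,3],K(p),np.array(p["dist_coeffs"]))[0][:,0]
def crop(p,c,r,name,s=6):
    f=p["frame"];x0,y0=max(0,int(c[0]-r)),max(0,int(c[1]-r))
    g=f[y0:y0+2*r,x0:x0+2*r]; cv2.imwrite(name,cv2.resize(g,None,fx=s,fy=s,interpolation=cv2.INTER_CUBIC)); return x0,y0
E
python3 - <<'E'
from h import *
S=manip.camera("side");T=manip.camera("top")
for n in ["stand","barrel_mouth","lip_mid","plunger_bar","plunger","rack","clip","clip_jaws"]:
    a=manip.landmark_of(S,n);b=manip.landmark_of(T,n)
    print(n,[(np.round(q["point"],1).tolist(),round(q["confidence"],2)) for q in a],[(np.round(q["point"],1).tolist(),round(q["confidence"],2)) for q in b])
    for q in a:
        for r in b:
            X,e=tri(S,q["point"],T,r["point"])
            if e<.015: print("   ",np.round(X,4),round(e,4))
print(crop(S,(290,250),65,"pics/s1.png",6),crop(T,(255,240),80,"pics/t1.png",5))
E
```

```text
stand [([249.8, 277.8], 0.9), ([276.5, 193.0], 0.52)] [([212.6, 225.4], 0.85)]
    [0.5684 0.1656 0.0168] 0.0117
    [0.5094 0.1101 0.3808] 0.0054
barrel_mouth [([263.1, 232.1], 0.68)] [([236.9, 214.5], 0.92)]
    [0.5774 0.0877 0.152 ] 0.0025
lip_mid [([234.8, 283.1], 0.92), ([190.9, 255.9], 0.2)] [([188.3, 228.8], 0.95)]
    [0.5581 0.226  0.0616] 0.0013
plunger_bar [([248.8, 276.7], 0.66), ([299.6, 272.0], 0.64), ([261.4, 221.3], 0.57)] [([215.9, 284.0], 0.86), ([234.1, 211.3], 0.57)]
    [ 0.6273  0.1176 -0.0874] 0.0112
    [0.4028 0.1336 0.1762] 0.0076
    [0.5778 0.0903 0.2003] 0.0064
plunger [([300.5, 306.6], 0.66)] [([239.1, 217.7], 0.83), ([226.2, 286.4], 0.55)]
rack [] [([323.5, 235.7], 0.63), ([127.0, 244.1], 0.18)]
clip [([322.3, 214.2], 0.56), ([314.4, 189.2], 0.53), ([348.8, 207.8], 0.51)] [([322.4, 232.6], 0.7), ([359.2, 187.0], 0.63), ([364.4, 235.8], 0.45), ([290.4, 289.4], 0.31)]
    [ 0.534  -0.1276  0.0896] 0.0009
    [ 0.6645 -0.2409  0.0268] 0.0079
    [ 0.5242 -0.2475  0.0343] 0.0147
    [ 0.3863 -0.0385  0.3022] 0.0026
clip_jaws [([276.8, 192.2], 0.69), ([320.2, 221.2], 0.5), ([344.7, 211.8], 0.46), ([311.7, 191.7], 0.41)] [([357.9, 187.1], 0.71), ([321.1, 229.5], 0.55), ([364.8, 239.0], 0.54), ([234.9, 209.5], 0.2)]
    [0.5491 0.0704 0.3267] 0.0101
    [ 0.5454 -0.1297  0.0466] 0.0086
    [ 0.5269 -0.2479  0.0091] 0.0036
    [ 0.6705 -0.2387  0.0108] 0.0029
(225, 185) (175, 160)
```

View pics/s1.png

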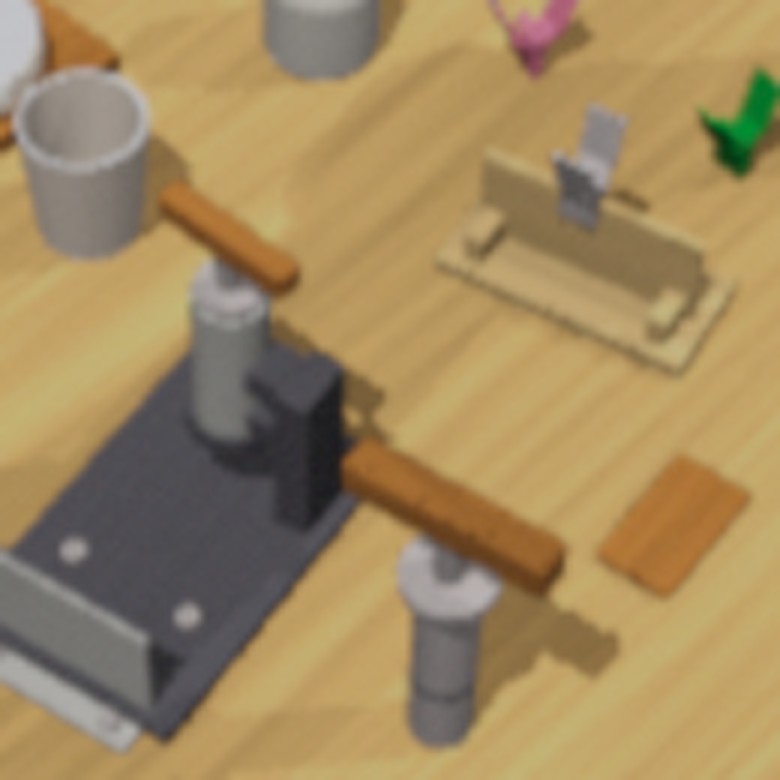

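View pics/t1.png

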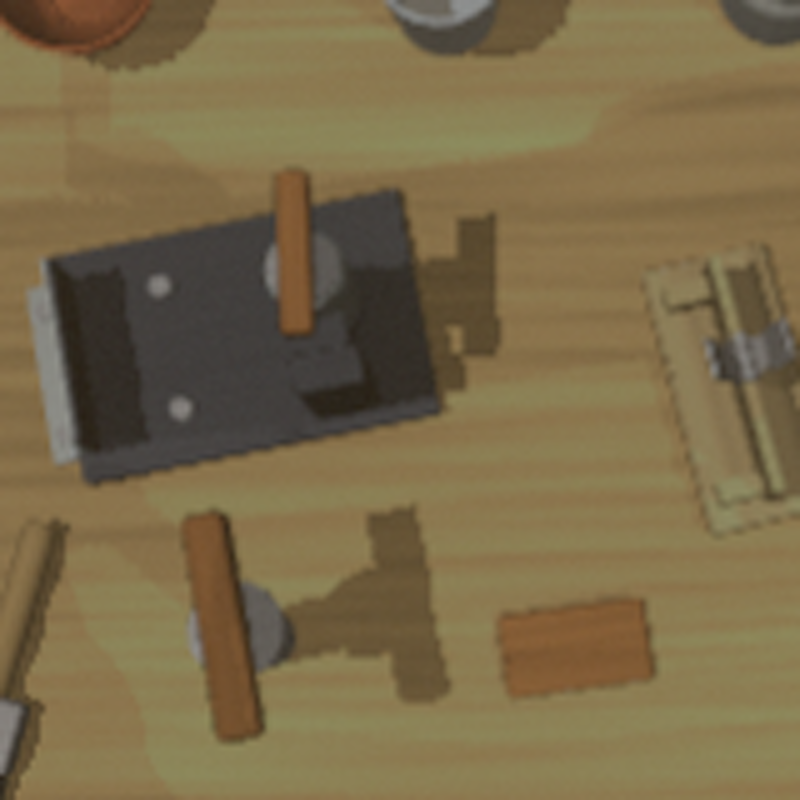

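The plunger in the barrel has an 80 mm class crossbar and is the smaller one, so it's the target. The free-standing plunger is bigger. Next I'll take precise crops of the clip and rack, the lip, and the crossbar.

```bash
python3 - <<'E'
from h import *
S=manip.camera("side");T=manip.camera("top")
import pickle;pickle.dump((S,T),open("st.pkl","wb"))
def grid(p,c,r,s=14):
    f=p["frame"];x0,y0=int(c[0]-r),int(c[1]-r)
    g=cv2.resize(f[y0:y0+2*r,x0:x0+2*r],None,fx=s,fy=s,interpolation=cv2.INTER_CUBIC)
    for k in range(0,2*r,5):
        q=int((k+.5)*s)
        cv2.putText(g,str(x0+k),(q-10,10),0,.35,(255,255,255),1);cv2.putText(g,str(y0+k),(0,q+4),0,.35,(255,255,255),1)
        cv2.line(g,(q,12),(q,18),(0,0,255),1);cv2.line(g,(26,q),(32,q),(0,0,255),1)
        for m in range(0,2*r,5): cv2.circle(g,(q,int((m+.5)*s)),1,(0,0,255),-1)
    return g
def pair(a,b,n): cv2.imwrite(n,np.hstack([a,b]))
pair(grid(S,(323,218),20,10),grid(T,(324,235),20,10) ,"pics/a.png")
pair(grid(S,(238,285),20,10),grid(T,(188,232),20,10) ,"pics/b.png")
pair(grid(S,(263,228),20,10),grid(T,(235,212),20,10) ,"pics/c.png")
q=manip.observe()["eef_rot"]; from scipy.spatial.transform import Rotation as R
print(np.round(R.from_quat([q[1],q[2],q[3],q[0]]).as_matrix(),3))
E
```

```text
[[ 0.     0.411 -0.912]
 [ 0.    -0.912 -0.411]
 [-1.    -0.    -0.   ]]
```

View pics/a.png

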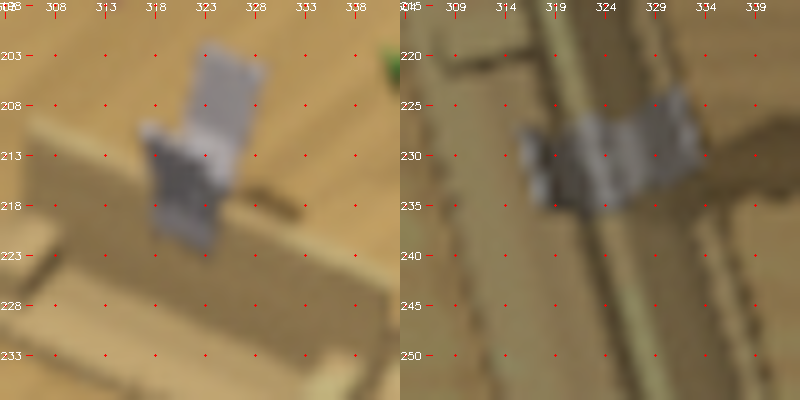

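View pics/b.png

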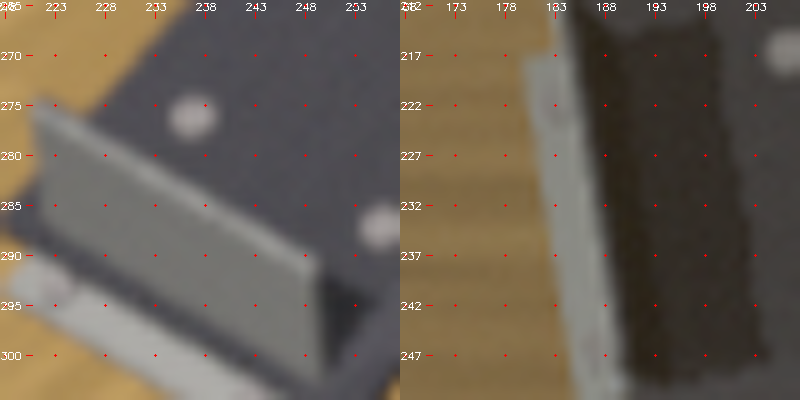

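View pics/c.png

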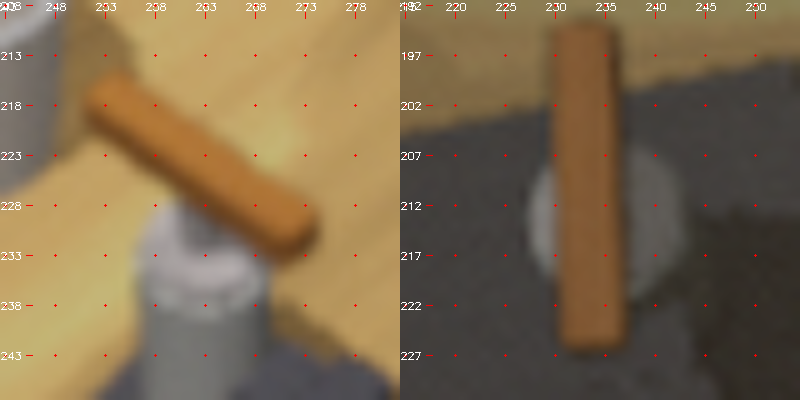

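```bash
python3 - <<'E'
from h import *
import pickle;S,T=pickle.load(open("st.pkl","rb"))
def P(n,a,b):
    X,e=tri(S,a,T,b);print(n,np.round(X,4),round(e,4)); return X
A=P("lip hiX",(222,275.2),(184.8,212.5));B=P("lip loX",(248.7,290.6),(190.5,250));d=A-B;print("mid",(A+B)/2,"yaw",np.degrees(np.arctan2(d[1],d[0])),np.linalg.norm(d))
A=P("bar hiX",(253.6,216.5),(232.8,194));B=P("bar loX",(273,229.5),(234.2,226.3));d=A-B;print("mid",(A+B)/2,"yaw",np.degrees(np.arctan2(d[1],d[0])),np.linalg.norm(d))
A=P("board hiX",(305.8,209.8),(317.9,211.2));B=P("board loX",(341.7,226.3),(330.6,258));d=A-B;print("mid",(A+B)/2,"yaw",np.degrees(np.arctan2(d[1],d[0])),np.linalg.norm(d))
# same at fixed heights
for n,p,a,b,z in [("lip",T,(184.8,212.5),(190.5,250),.07),("lip",S,(222,275.2),(248.7,290.6),.07),("bar",T,(232.8,194),(234.2,226.3),.197),("bar",S,(253.6,216.5),(273,229.5),.197),("board",T,(317.9,211.2),(330.6,258),.07),("board",S,(305.8,209.8),(341.7,226.3),.07)]:
    u,v=atz(p,a,z),atz(p,b,z);d=u-v;print(n,p["shot"],np.round((u+v)/2,4),np.round(np.degrees(np.arctan2(d[1],d[0])),1),round(np.linalg.norm(d),4))
E
```

```text
lip hiX [0.6017 0.2348 0.0665] 0.0012
lip loX [0.503  0.2192 0.072 ] 0.0056
mid [0.55235303 0.22702084 0.06924595] yaw 9.00382376232377 0.10002037158786684
bar hiX [0.6166 0.0909 0.1933] 0.0054
bar loX [0.539  0.0888 0.1974] 0.0007
mid [0.57777681 0.08984558 0.19536419] yaw 1.5176339754715833 0.07771451888089076
board hiX [ 0.5946 -0.1197  0.0698] 0.0007
board loX [ 0.4698 -0.148   0.0665] 0.0014
mid [ 0.5321708  -0.13382834  0.06810631] yaw 12.785710792220415 0.1280082095832287
lip 6 [0.5512 0.2262 0.07  ] 9.2 0.1019
lip 5 [0.5529 0.2278 0.07  ] 10.2 0.0939
bar 6 [0.5787 0.0904 0.197 ] 2.0 0.0788
bar 5 [0.5752 0.0903 0.197 ] 2.9 0.0727
board 6 [ 0.5324 -0.1334  0.07  ] 12.6 0.1279
board 5 [ 0.5308 -0.1327  0.07  ] 11.6 0.1292
```

```bash
cat > ov.py <<'E'
from h import *
import pickle
def W(c,yaw,pts):
    a=np.radians(yaw);R=np.array([[np.cos(a),-np.sin(a),0],[np.sin(a),np.cos(a),0],[0,0,1]])
    return np.array(pts)@R.T+np.array(c)
def draw(p,polys,c,r,s=10):
    f=p["frame"];x0,y0=int(c[0]-r),int(c[1]-r)
    g=cv2.resize(f[y0:y0+2*r,x0:x0+2*r],None,fx=s,fy=s,interpolation=cv2.INTER_CUBIC)
    for X,col in polys:
        q=((proj(p,X)-[x0,y0]+.5)*s).astype(int); cv2.polylines(g,[q.reshape(-1,1,2)],False,col,1)
    return g
def box(L,w,z): return [[L/2,w/2,z],[L/2,-w/2,z],[-L/2,-w/2,z],[-L/2,w/2,z],[L/2,w/2,z]]
E
python3 - <<'E'
from ov import *
S,T=pickle.load(open("st.pkl","rb"))
G=(0,255,0);Rd=(0,0,255);Y=(255,255,0)
bc=(.5323,-.1335,0); cc=(.5340,-.1330,.082)
h=[]
for s in (1,-1): h.append((W(cc,12.6,[[-.011,s*.0215,.034],[.011,s*.0215,.034],[.011,s*.005,0],[-.011,s*.005,0],[-.011,s*.0215,.034]]),Rd))
pol=[(W(bc,12.6,box(.13,.006,.07)),G)]+h
cv2.imwrite("pics/oa.png",np.hstack([draw(S,pol,(323,218),20),draw(T,pol,(324,235),20)]))
pol=[(W((.552,.2266,0),9,box(.1,.006,.07)),G),(W((.552,.2266,0),9,box(.1,.006,.01)),Rd)]
cv2.imwrite("pics/ob.png",np.hstack([draw(S,pol,(238,285),20),draw(T,pol,(188,232),20)]))
pol=[(W((.578,.0902,0),2,box(.08,.016,.197)),G),(W((.578,.0902,0),2,box(.08,.016,.179)),Rd)]
t=np.linspace(0,6.3,40);pol+=[(np.c_[.578+.018*np.cos(t),.0902+.018*np.sin(t),0*t+.156],Y)]
cv2.imwrite("pics/oc.png",np.hstack([draw(S,pol,(263,228),20),draw(T,pol,(235,212),20)]))
E
```

```text
(no output)
```

View pics/oa.png

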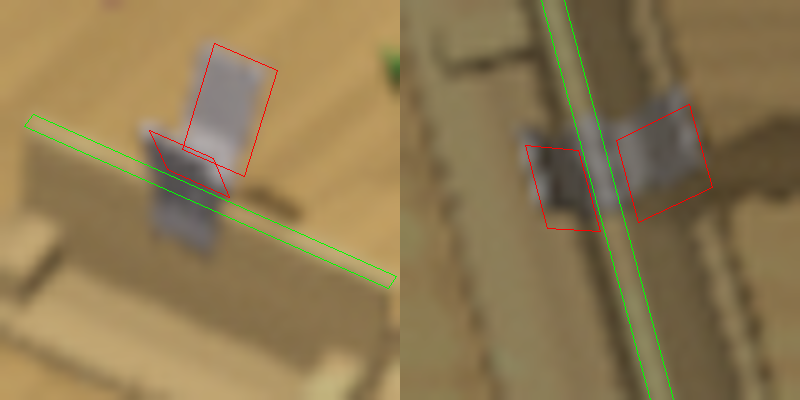

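View pics/ob.png

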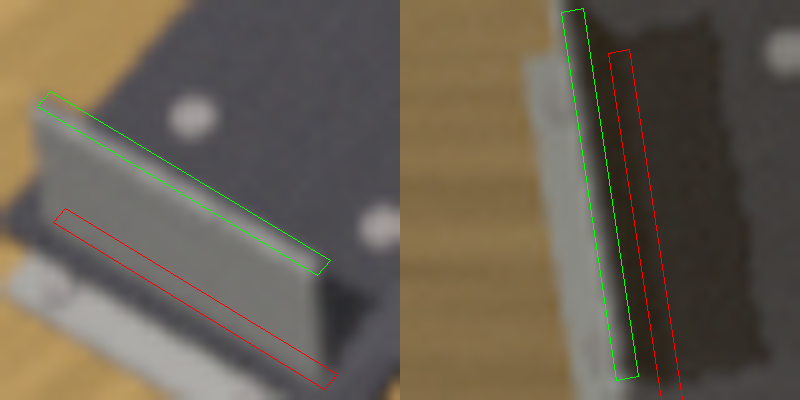

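View pics/oc.png

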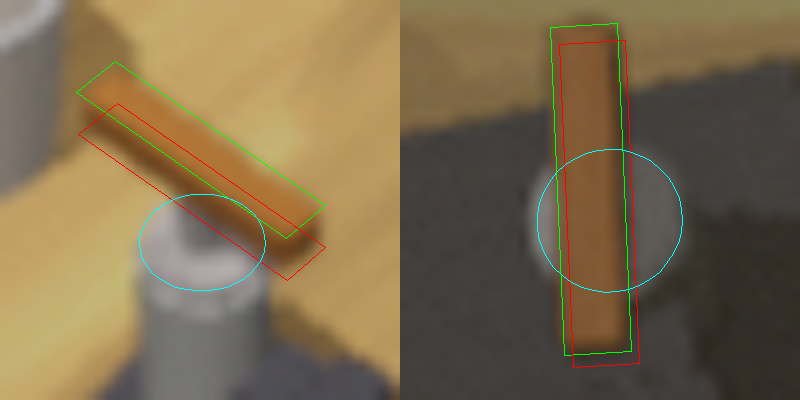

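The lip is at about (.553, .228) with yaw 9°, the bar at (.578, .090) with yaw 2°, and the clip at about (.538, -.132) with yaw 12.6°. I'll move over the clip at safe height.

```bash
python3 -m inch '{"delta_pos": [[0.019,0.035,0],[0.019,0.035,0],[0.019,0.035,0],[0.019,0.035,0],[0.019,0.035,0],[0.019,0.035,0],[0.019,0.035,0],[0.019,0.035,0],[0.019,0.035,0],[0.019,0.035,0],[0.019,0.035,0],[0.019,0.035,0],[0.019,0.035,0],[0.010,0.020,0],[0,0,0]], "turn": [-0.2,-0.2,-0.2,-0.2,-0.2,-0.2,-0.2,-0.2,-0.2,-0.2,-0.2,-0.1,0,0,0], "hand": [1,1,1,1,1,1,1,1,1,1,1,1,1,1,1]}'
```

```text
time_s: 2.6
tcp_pos: [0.5396, -0.1202, 0.2331]
eef_rot: [0.076, 0.704, 0.074, -0.702]
ft_force: [0.1, 1.3, 0.3]
gripper_width: 0.0855
```

```bash
python3 -m inch '{"delta_pos": [[-0.001,-0.012,-0.02],[0,0,-0.03],[0,0,-0.03],[0,0,0]], "turn": [0,0,0,0], "hand": [1,1,1,1]}'; python3 - <<'E'
from ov import *
S=manip.camera("side");T=manip.camera("top")
cv2.imwrite("pics/d1.png",np.hstack([draw(S,[],(323,205),30,13)[:590,:400*2],draw(T,[],(324,230),30,13)[:590]])[:, :1560])
a=draw(S,[],(323,205),32,6);b=draw(T,[],(324,230),32,6);cv2.imwrite("pics/d1.png",np.hstack([a,b]))
s=manip.observe();print(s["tcp_pos"],s["ft_force"])
E
```

```text
time_s: 3.0
tcp_pos: [0.5389, -0.1336, 0.1524]
eef_rot: [0.077, 0.705, 0.073, -0.701]
ft_force: [0.1, -1.0, 0.5]
gripper_width: 0.0856
[ 0.54095393 -0.13369392  0.15580863] [ 0.0388764  -0.27063577 -0.39256948]
```

View pics/d1.png

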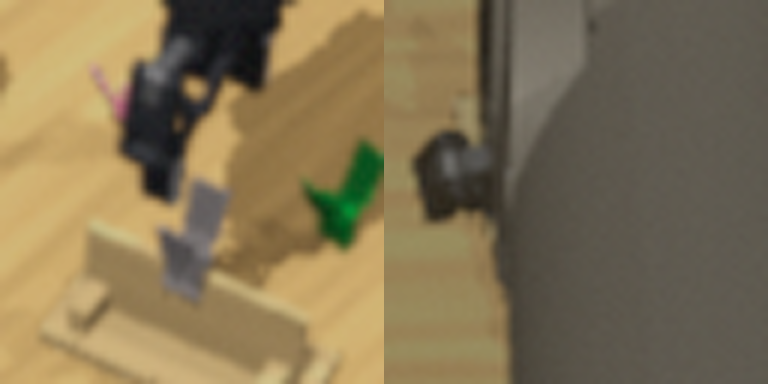

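```bash
python3 - <<'E'
from ov import *
S=manip.camera("side")
s=manip.observe();t=np.array(s["tcp_pos"]);print(t)
G=(0,255,0);Rd=(0,0,255)
pol=[]
for z in (0.013,0.032):
  for sg in (1,-1): pol.append((W(t+[0,0,z],12.4,[[-.011,sg*.0425,0],[.011,sg*.0425,0],[.011,sg*.057,0],[-.011,sg*.057,0],[-.011,sg*.0425,0]]),G if z<.02 else (255,255,0)))
for c in [(.538,-.132,.082)]:
  for sg in (1,-1): pol.append((W(c,12.6,[[-.011,sg*.0215,.034],[.011,sg*.0215,.034],[.011,sg*.005,0],[-.011,sg*.005,0],[-.011,sg*.0215,.034]]),Rd))
cv2.imwrite("pics/d2.png",draw(S,pol,(323,205),30,10))
E
```

```text
[ 0.54156146 -0.13360409  0.15660158]
```

View pics/d2.png

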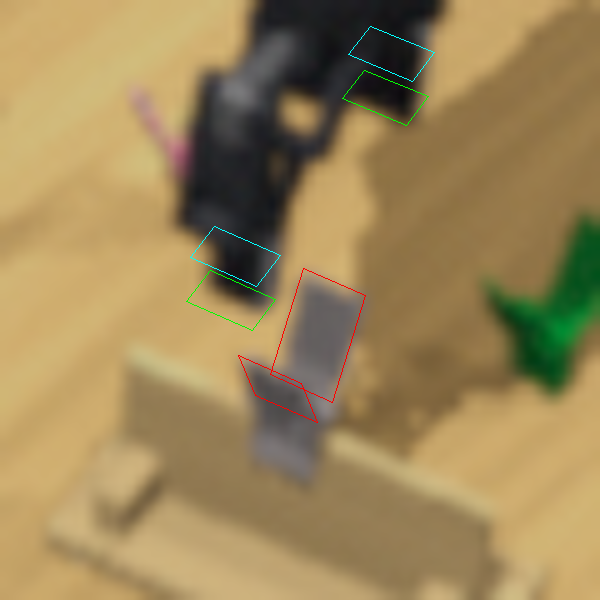

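```bash
python3 -m inch '{"delta_pos": [[-0.003,0.001,-0.03],[0,0,-0.025],[0,0,-0.015],[0,0,-0.005],[0,0,0]], "turn": [0,0,0,0,0], "hand": [1,1,1,1,1]}'; python3 - <<'E'
from ov import *
S=manip.camera("side")
s=manip.observe();print(s["tcp_pos"],s["ft_force"])
cv2.imwrite("pics/d3.png",draw(S,[],(323,205),30,10))
E
```

```text
time_s: 3.65
tcp_pos: [0.5441, -0.1344, 0.0888]
eef_rot: [0.078, 0.712, 0.071, -0.694]
ft_force: [-0.2, -0.2, -0.5]
gripper_width: 0.0853
[ 0.54433992 -0.13443347  0.08926114] [0.57120972 0.93458665 0.32816193]
```

View pics/d3.png

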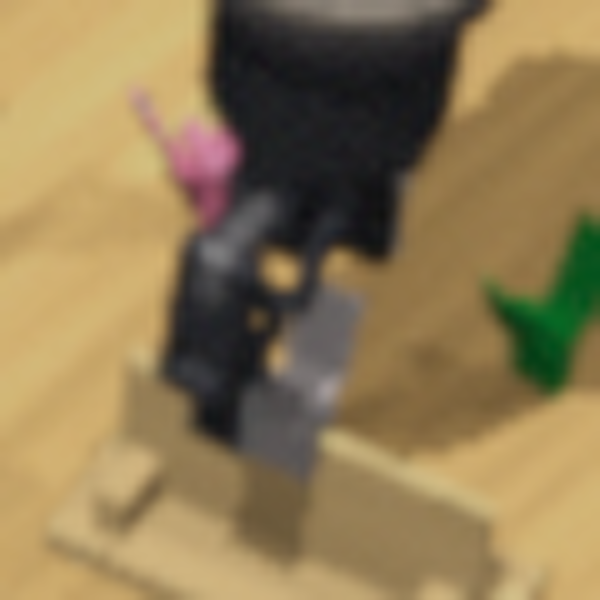

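```bash
python3 - <<'E'
from ov import *
S=manip.camera("side")
s=manip.observe();t=np.array(s["tcp_pos"]);print(t)
G=(0,255,0);Rd=(0,0,255)
def pols(t,c):
  pol=[(W((.5323,-.1335,0),12.6,box(.13,.006,.07)),(255,0,255))]
  for sg in (1,-1): pol.append((W(t+[0,0,.013],12.4,[[-.011,sg*.0425,0],[.011,sg*.0425,0],[.011,sg*.057,0],[-.011,sg*.057,0],[-.011,sg*.0425,0]]),G))
  for sg in (1,-1): pol.append((W(c,12.6,[[-.011,sg*.0215,.034],[.011,sg*.0215,.034],[.011,sg*.006,0],[.011,sg*.005,-.03],[-.011,sg*.005,-.03],[-.011,sg*.006,0],[-.011,sg*.0215,.034]]),Rd))
  return pol
a=draw(S,pols(t,(.534,-.1335,.082)),(323,210),25,8)
b=draw(S,pols(t,(.538,-.1325,.082)),(323,210),25,8)
cv2.imwrite("pics/d4.png",np.hstack([a,b]))
E
```

```text
[ 0.54442813 -0.13444483  0.08935527]
```

View pics/d4.png

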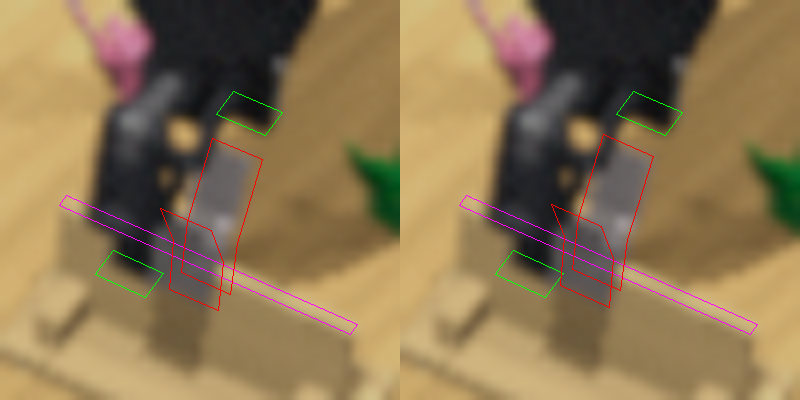

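```bash
python3 -m inch '{"delta_pos": [[-0.006,0.002,-0.006],[-0.001,0,-0.003],[0,0,0]], "turn": [0,0,0], "hand": [1,1,1]}'
```

```text
time_s: 4.05
tcp_pos: [0.5379, -0.1325, 0.082]
eef_rot: [0.079, 0.713, 0.07, -0.693]
ft_force: [0.6, 0.2, -0.4]
gripper_width: 0.0857
```

```bash
python3 -m inch '{"delta_pos": [[0,0,-0.001],[0,0,0],[0,0,0],[0,0,0],[0,0,0],[0,0,0],[0,0,0],[0,0,0]], "turn": [0,0,0,0,0,0,0,0], "hand": [0.6,0.4,0,0,0,0,0,0]}'; python3 - <<'E'
from ov import *
S=manip.camera("side")
s=manip.observe();print(s["tcp_pos"],s["ft_force"],s["wrist_torque"],s["gripper_width"])
cv2.imwrite("pics/e1.png",draw(S,[],(323,205),30,10))
E
```

```text
time_s: 4.85
tcp_pos: [0.5381, -0.1326, 0.0811]
eef_rot: [0.079, 0.713, 0.07, -0.693]
ft_force: [-0.1, -0.5, -1.6]
gripper_width: 0.0236
[ 0.5380824  -0.13257401  0.08114003] [ 0.43404738 -0.31253331 -1.16430637] [ 0.05324157  0.06947746 -0.0177487 ] 0.02368298760303991
```

View pics/e1.png

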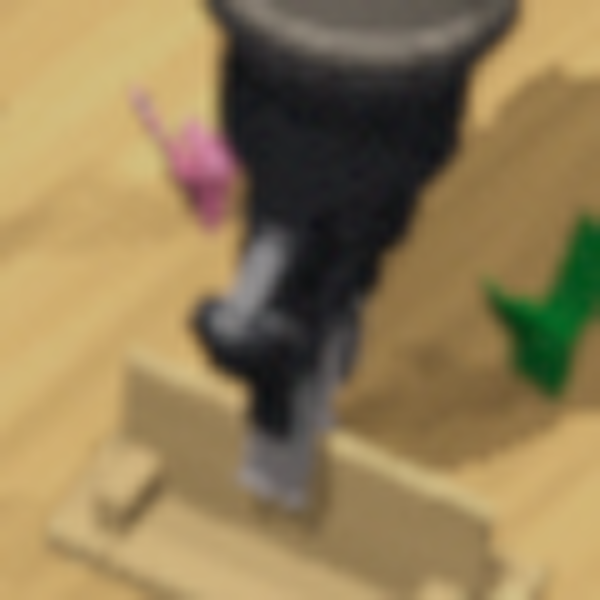

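```bash
python3 -m inch '{"delta_pos": [[0,0,0.01],[0,0,0.015],[0,0,0.02],[0,0,0.03],[0,0,0.03],[0,0,0.03],[0,0,0.03],[0,0,0.03],[0,0,0.02],[0,0,0.01],[0,0,0]], "turn": [0,0,0,0,0,0,0,0,0,0,0], "hand": [0,0,0,0,0,0,0,0,0,0,0]}'; python3 - <<'E'
from ov import *
S=manip.camera("side");T=manip.camera("top")
s=manip.observe();print(s["tcp_pos"],s["ft_force"],s["gripper_width"])
c=proj(S,s["tcp_pos"])[0];c2=proj(T,s["tcp_pos"])[0];print(c,c2)
cv2.imwrite("pics/e2.png",np.hstack([draw(S,[],c,32,6),draw(T,[],c2,32,6)]))
E
```

```text
time_s: 6.0
tcp_pos: [0.5354, -0.1316, 0.3221]
eef_rot: [0.079, 0.714, 0.071, -0.692]
ft_force: [-0.2, 1.0, 0.4]
gripper_width: 0.024
[ 0.53475934 -0.13145492  0.32016754] [-1.40894274 -0.07914401 -1.84669644] 0.023709501553962696
[328.95542659 158.33914839] [332.13146311 216.13524163]
```

View pics/e2.png

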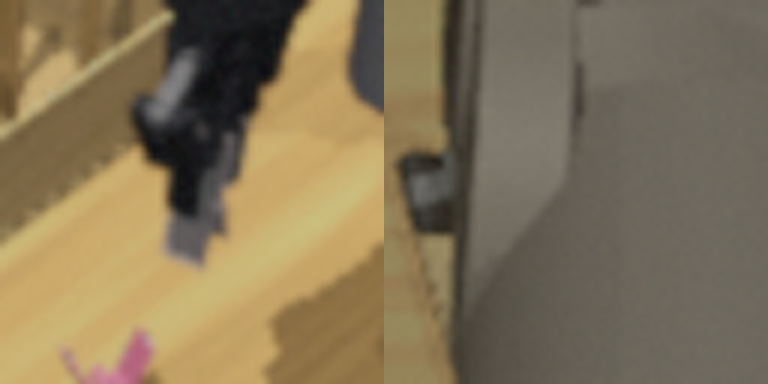

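```bash
python3 -m inch '{"delta_pos": [[0,0.015,0],[0.002,0.03,0],[0.002,0.03,0],[0.002,0.03,0],[0.002,0.03,0],[0.002,0.03,0],[0.002,0.03,0],[0.002,0.03,0],[0.002,0.03,0],[0.002,0.03,0],[0.002,0.03,0],[0,0.02,0],[0,0.01,0],[0,0,0]], "turn": [0,0,0,0,0,-0.2,-0.2,-0.2,0,0,0,0,0,0], "hand": [0,0,0,0,0,0,0,0,0,0,0,0,0,0]}'; python3 - <<'E'
from ov import *
s=manip.observe();print(s["tcp_pos"],s["gripper_width"])
from scipy.spatial.transform import Rotation as R
q=s["eef_rot"];print(np.round(R.from_quat([q[1],q[2],q[3],q[0]]).as_matrix(),3))
E
```

```text
time_s: 7.5
tcp_pos: [0.5424, 0.2359, 0.3014]
eef_rot: [0.061, 0.705, 0.054, -0.705]
ft_force: [-0.7, 0.1, -1.2]
gripper_width: 0.0237
[0.54238664 0.23591101 0.30141475] 0.02369609890417537
[[ 0.001  0.162 -0.987]
 [-0.01  -0.987 -0.162]
 [-1.     0.01   0.   ]]
```

```bash
python3 -m inch '{"delta_pos": [[0.005,-0.004,-0.02],[0.005,-0.004,-0.035],[0,0,-0.035],[0,0,-0.035],[0,0,-0.025],[0,0,-0.010],[0,0,0]], "turn": [0,0,0,0,0,0,0], "hand": [0,0,0,0,0,0,0]}'; python3 - <<'E'
from ov import *
S=manip.camera("side");T=manip.camera("top")
s=manip.observe();t=np.array(s["tcp_pos"]);print(t,s["gripper_width"])
pol=[(W((.553,.228,0),9,box(.1,.006,.07)),(0,255,0))]
for sg in (1,-1): pol.append((W(t,9.3,[[-.011,sg*.013,.034],[.011,sg*.013,.034],[.011,sg*.006,0],[.011,sg*.011,-.03],[-.011,sg*.011,-.03],[-.011,sg*.006,0],[-.011,sg*.013,.034]]),(0,0,255)))
cv2.imwrite("pics/f1.png",np.hstack([draw(S,pol,(235,265),32,6),draw(S,[],(235,265),32,6)]))
cv2.imwrite("pics/f2.png",np.hstack([draw(T,pol,(188,232),32,6),draw(T,[],(188,232),32,6)]))
E
```

```text
time_s: 8.2
tcp_pos: [0.5518, 0.2195, 0.1347]
eef_rot: [-0.06, -0.705, -0.051, 0.705]
ft_force: [-0.2, 0.2, -0.1]
gripper_width: 0.0237
[0.55269405 0.22030642 0.13657134] 0.023413819351925293
```

View pics/f1.png

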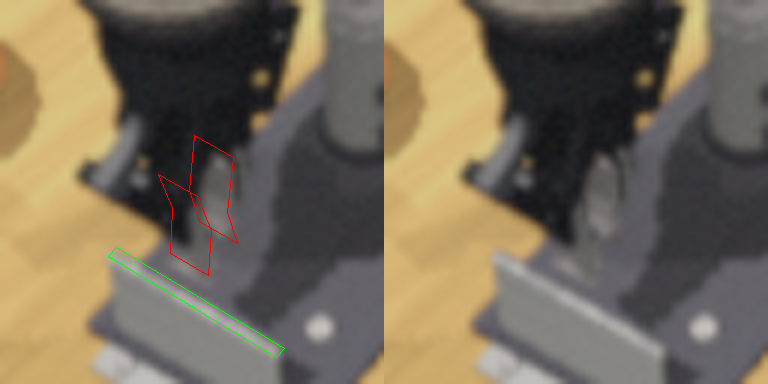

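View pics/f2.png

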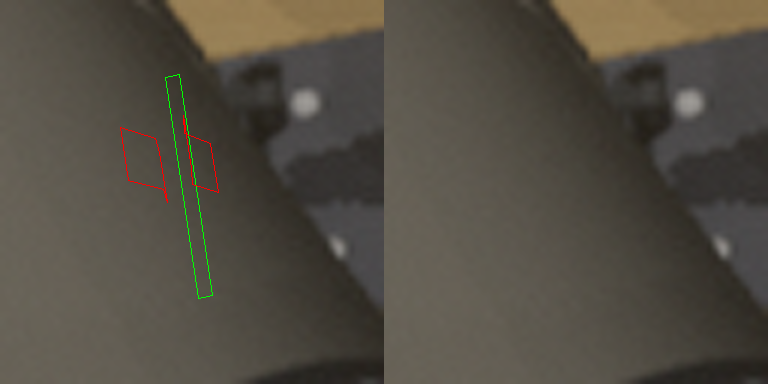

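```bash
python3 - <<'E'
from ov import *
S=manip.camera("side")
cv2.imwrite("pics/f3.png",draw(S,[],(238,262),20,15))
t=np.array(manip.observe()["tcp_pos"]);print(t)
for d in ([0,0,0],[0,0,-.03],[0,.011,-.03],[0,-.011,-.03]): print(d,(proj(S,t+d)[0]-[218,242]+.5)*15)
for n in ("clip","clip_jaws"): print([(np.round(q["point"],1).tolist(),round(q["confidence"],2)) for q in manip.landmark_of(S,n)])
print("pred",proj(S,t),proj(S,t+[0,0,-.028]))
E
```

```text
[0.55305142 0.2207696  0.1371704 ]
[0, 0, 0] [272.1307861  389.31540806]
[0, 0, -0.03] [281.23233786 483.74893821]
[0, 0.011, -0.03] [237.61416823 519.28247284]
[0, -0.011, -0.03] [324.50552022 448.4975607 ]
[([314.4, 191.6], 0.58), ([236.5, 268.9], 0.51), ([346.0, 205.6], 0.5)]
[([345.7, 210.8], 0.65), ([310.8, 195.5], 0.59), ([239.2, 276.1], 0.57)]
pred [[235.64205241 267.45436054]] [[236.2090046  273.33651798]]
```

View pics/f3.png

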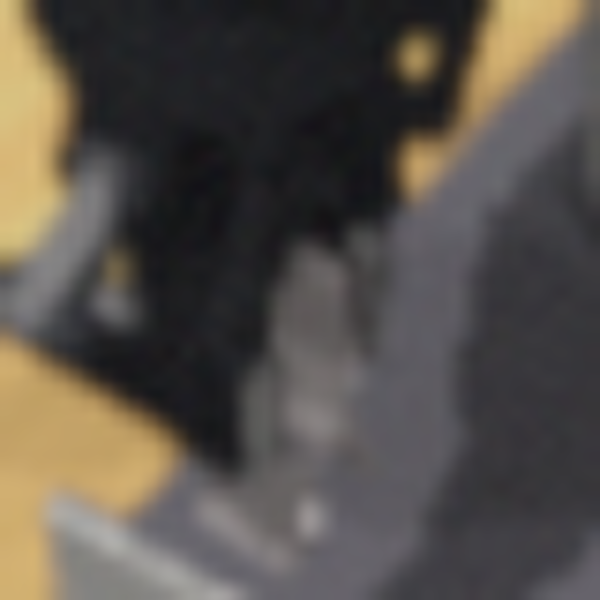

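```bash
python3 -m inch '{"delta_pos": [[0,0.007,0],[0,0,-0.010],[0,0,0]], "turn": [0,0,0], "hand": [0,0,0]}'; python3 - <<'E'
from ov import *
S=manip.camera("side")
cv2.imwrite("pics/f4.png",draw(S,[],(238,270),20,15))
E
```

```text
time_s: 8.75
tcp_pos: [0.5541, 0.2295, 0.1289]
eef_rot: [0.059, 0.708, 0.052, -0.702]
ft_force: [-0.5, -0.3, -1.5]
gripper_width: 0.0232
```

View pics/f4.png

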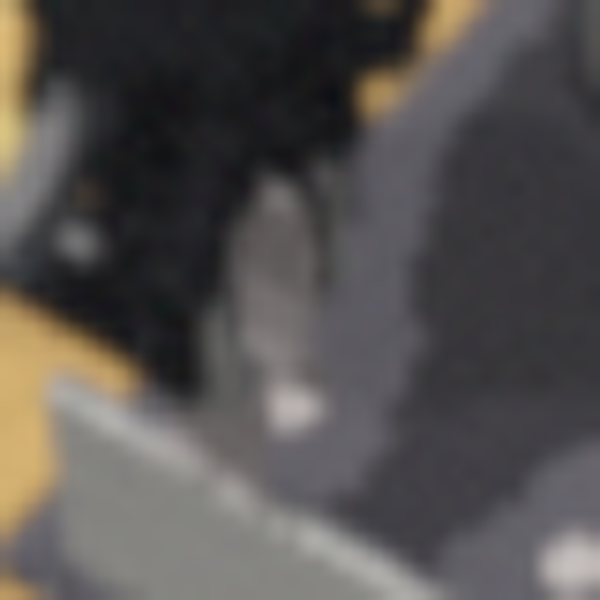

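```bash
python3 -m inch '{"delta_pos": [[0,0,-0.012],[0,0,-0.008],[0,0,0]], "turn": [0,0,0], "hand": [0,0,0]}'; python3 - <<'E'
from ov import *
S=manip.camera("side");t=np.array(manip.observe()["tcp_pos"]);print(t)
pol=[(W((.553,.228,0),9,box(.1,.006,.07)),(0,255,0))]
for sg in (1,-1): pol.append((W(t,9,[[-.011,sg*.013,.034],[.011,sg*.013,.034],[.011,sg*.006,0],[.011,sg*.011,-.03],[-.011,sg*.011,-.03],[-.011,sg*.006,0],[-.011,sg*.013,.034]]),(0,0,255)))
cv2.imwrite("pics/f5.png",np.hstack([draw(S,[],(238,270),20,10),draw(S,pol,(238,270),20,10)]))
E
```

```text
time_s: 9.1
tcp_pos: [0.5543, 0.2298, 0.1077]
eef_rot: [0.059, 0.708, 0.052, -0.702]
ft_force: [0.4, 0.1, -0.2]
gripper_width: 0.0237
[0.55441395 0.229829   0.10812702]
```

View pics/f5.png

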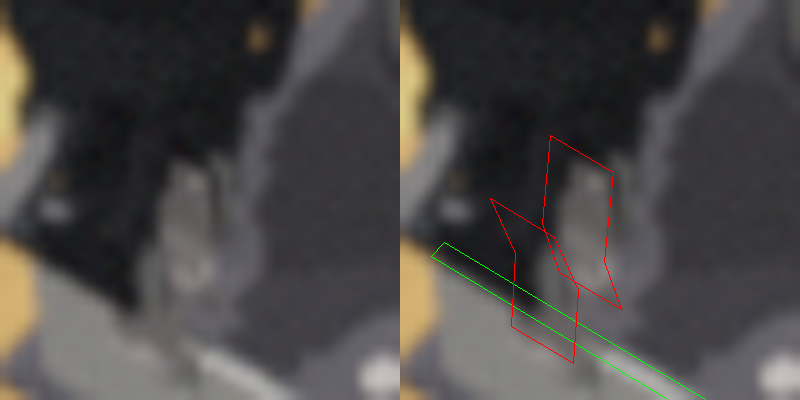

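The near jaw now overlaps in front of the lip at (120-180, 320-365) in the crop, where predicted. I'll lower it to seat.

```bash
python3 -m inch '{"delta_pos": [[0,-0.001,-0.012],[0,0,-0.010],[0,0,-0.005],[0,0,0]], "turn": [0,0,0,0], "hand": [0,0,0,0]}'; python3 - <<'E'
from ov import *
S=manip.camera("side");print(manip.observe()["tcp_pos"])
cv2.imwrite("pics/f6.png",draw(S,[],(238,275),20,14))
E
```

```text
time_s: 9.55
tcp_pos: [0.5544, 0.2285, 0.0785]
eef_rot: [0.059, 0.708, 0.052, -0.702]
ft_force: [0.0, -0.5, 0.3]
gripper_width: 0.0238
[0.55447521 0.22857624 0.07882402]
```

View pics/f6.png

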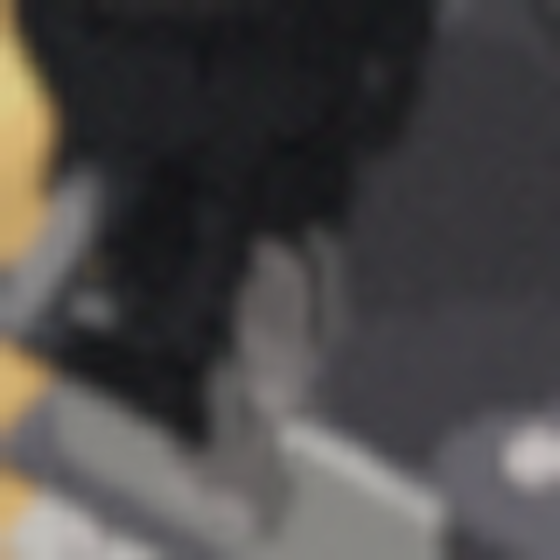

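```bash
python3 -m inch '{"delta_pos": [[0,0,0.001],[0,0,0],[0,0,0],[0,0,0],[0,0,0],[0,0,0],[0,0,0],[0,0,0],[0,0,0],[0,0,0]], "turn": [0,0,0,0,0,0,0,0,0,0], "hand": [0.35,0.4,0.45,0.5,0.55,0.6,0.7,0.8,0.95,1]}'; python3 - <<'E'
from ov import *
S=manip.camera("side");s=manip.observe();print(s["tcp_pos"],s["gripper_width"],s["ft_force"])
cv2.imwrite("pics/g1.png",draw(S,[],(238,275),20,14))
E
```

```text
time_s: 10.6
tcp_pos: [0.5553, 0.2291, 0.0814]
eef_rot: [0.059, 0.709, 0.052, -0.701]
ft_force: [0.3, -0.5, 0.4]
gripper_width: 0.0855
[0.55530962 0.22909641 0.08144913] 0.08541679179093449 [-0.01472597 -0.43414426  0.0771576 ]
```

View pics/g1.png

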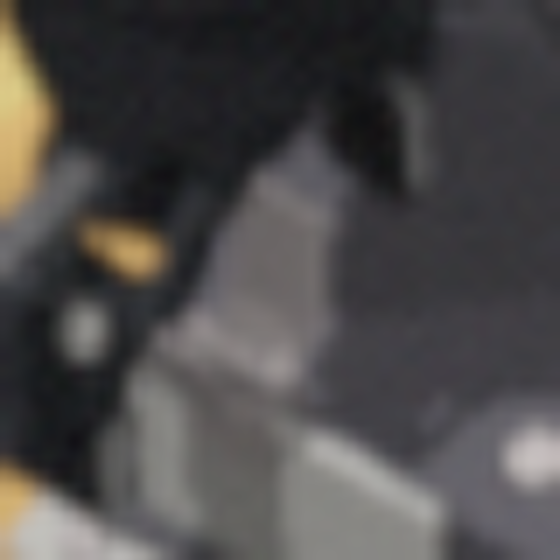

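```bash
python3 -m inch '{"delta_pos": [[0,0,0.01],[0,0,0.02],[0,0,0.035],[0,0,0.04],[0,0,0.04],[0,0,0.03],[0,0,0.015],[0,0,0]], "turn": [0,0,0,0,0,0,0,0], "hand": [1,1,1,1,1,1,1,1]}'; python3 - <<'E'
from ov import *
S=manip.camera("side");T=manip.camera("top");s=manip.observe();print(s["tcp_pos"],s["gripper_width"],s["ft_force"])
cv2.imwrite("pics/g2.png",np.hstack([draw(S,[],(238,275),20,10),draw(S,[],(250,240),40,5)]))
E
```

```text
time_s: 11.45
tcp_pos: [0.5529, 0.229, 0.2839]
eef_rot: [0.059, 0.709, 0.053, -0.701]
ft_force: [0.7, -0.1, -0.9]
gripper_width: 0.0854
[0.55225181 0.22858224 0.28133179] 0.08537645875635197 [-0.77420938 -0.31176857 -0.9366134 ]
```

View pics/g2.png

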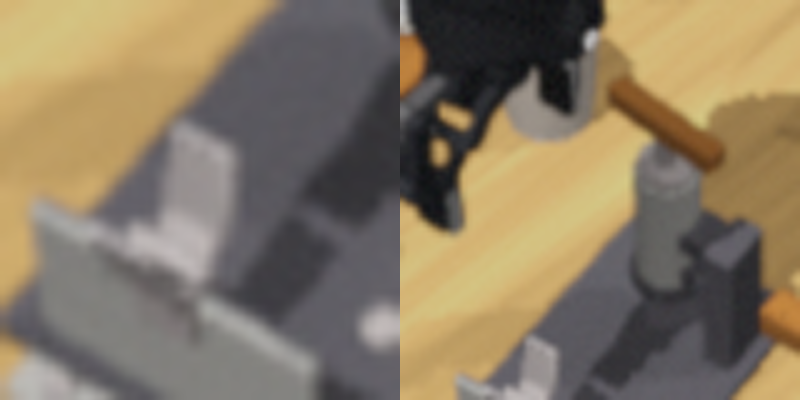

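```bash
python3 - <<'E'
from ov import *
S=manip.camera("side")
pol=[]
for sg in (1,-1): pol.append((W((.5548,.2285,.081),9,[[-.011,sg*.0215,.034],[.011,sg*.0215,.034],[.011,sg*.006,0],[.011,sg*.005,-.03],[-.011,sg*.005,-.03],[-.011,sg*.006,0],[-.011,sg*.0215,.034]]),(0,0,255)))
a=draw(S,[],(235,280),14,14);b=draw(S,pol,(235,280),14,14)
a=cv2.convertScaleAbs(a,alpha=2.2,beta=-150)
cv2.imwrite("pics/g3.png",np.hstack([a,b]))
E
```

```text
(no output)
```

View pics/g3.png

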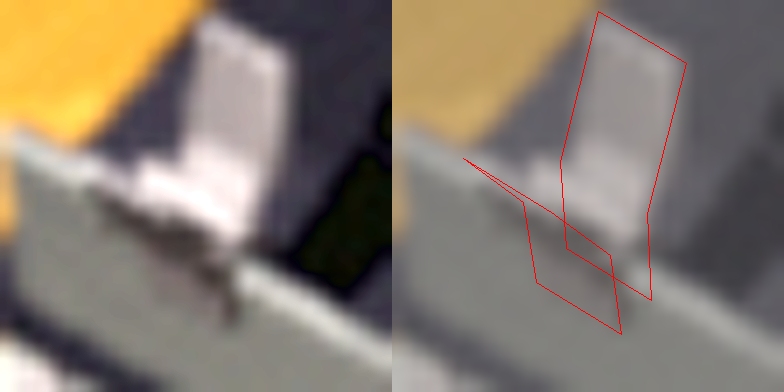

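```bash
python3 -m inch '{"delta_pos": [[0.005,-0.025,0],[0.005,-0.03,0],[0.005,-0.03,0],[0.005,-0.025,0],[0.004,-0.015,0],[0,-0.004,0],[0,0,0]], "turn": [-0.3,-0.3,-0.3,-0.3,-0.2,0,0], "hand": [1,1,1,1,1,1,1]}'; python3 - <<'E'
from ov import *
S=manip.camera("side");T=manip.camera("top");s=manip.observe();print(s["tcp_pos"],s["gripper_width"],s["ft_force"])
from scipy.spatial.transform import Rotation as R
q=s["eef_rot"];print(np.round(R.from_quat([q[1],q[2],q[3],q[0]]).as_matrix(),3))
pickle.dump((S,T),open("st2.pkl","wb"))
cv2.imwrite("pics/h1.png",np.hstack([draw(S,[],(255,220),40,5),draw(T,[],(210,225),40,5)]))
cv2.imwrite("pics/h2.png",np.hstack([draw(S,[],(235,280),14,14),draw(T,[],(186,230),14,14)]))
E
```

```text
time_s: 12.3
tcp_pos: [0.5723, 0.0955, 0.2722]
eef_rot: [-0.017, -0.704, -0.009, 0.709]
ft_force: [-0.3, 0.7, -0.4]
gripper_width: 0.0853
[0.57225646 0.09659478 0.27241951] 0.08546647865643557 [-0.14584665  0.00946033 -0.3315508 ]
[[-0.006  0.038 -0.999]
 [-0.011 -0.999 -0.038]
 [-1.     0.011  0.007]]
```

View pics/h1.png

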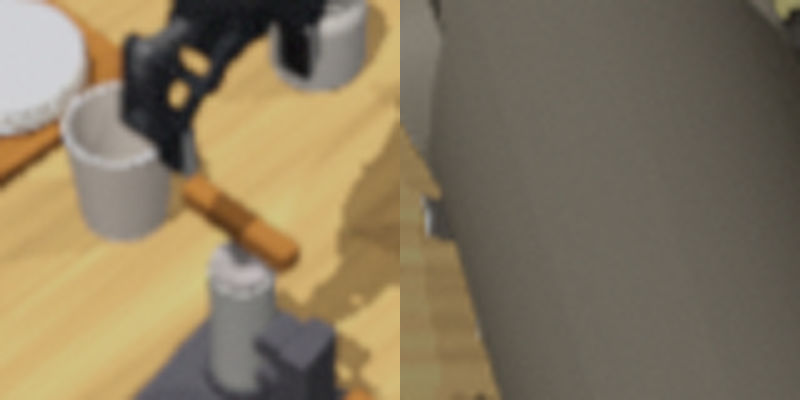

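View pics/h2.png

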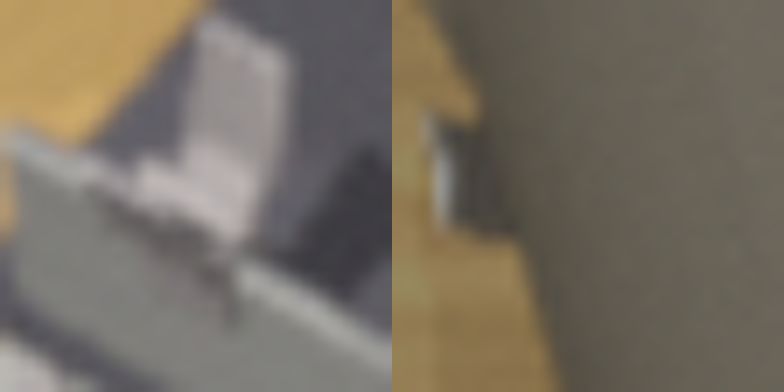

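```bash
python3 -m inch '{"delta_pos": [[0.003,-0.006,-0.02],[0.002,0,-0.03],[0,0,-0.015],[0,0,0]], "turn": [0,0,0,0], "hand": [1,1,1,1]}'; python3 - <<'E'
from ov import *
S=manip.camera("side");s=manip.observe();t=np.array(s["tcp_pos"]);print(t)
print("outer handle pred",proj(manip.camera("top"),W((.5548,.2285,.081),9,[[-.011,.0215,.034],[.011,.0215,.034]])))
pol=[]
for sg in (1,-1): pol.append((W(t+[0,0,.013],2,[[-.011,sg*.0425,0],[.011,sg*.0425,0],[.011,sg*.057,0],[-.011,sg*.057,0],[-.011,sg*.0425,0]]),(0,255,0)))
pol.append((W((.577,.09,0),2,box(.08,.016,.197)),(255,255,0)))
cv2.imwrite("pics/h3.png",np.hstack([draw(S,pol,(262,215),28,7),draw(S,[],(262,215),28,7)]))
E
```

```text
time_s: 12.8
tcp_pos: [0.577, 0.0966, 0.2064]
eef_rot: [-0.019, -0.705, -0.013, 0.708]
ft_force: [0.5, -0.1, -0.5]
gripper_width: 0.0852
[0.57733885 0.09687612 0.2073771 ]
outer handle pred [[175.34323976 232.78884584]
 [174.13887606 224.40218557]]
```

View pics/h3.png

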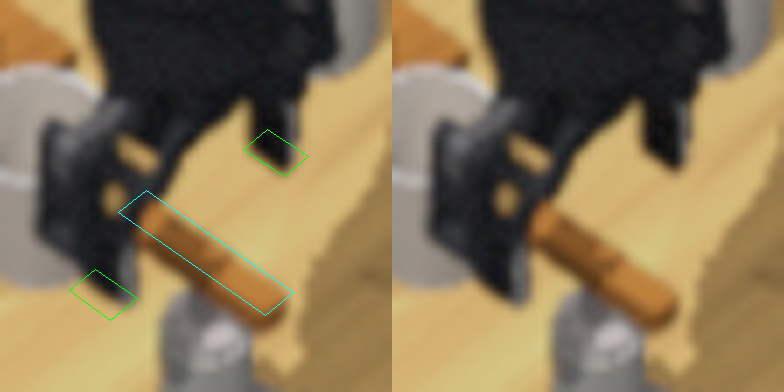

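```bash
python3 -m inch '{"delta_pos": [[0,-0.007,0],[0,0,0],[0,0,-0.015],[0,0,-0.012],[0,0,-0.006],[0,0,0]], "turn": [0,0,0,0,0,0], "hand": [1,1,1,1,1,1]}'
```

```text
time_s: 13.5
tcp_pos: [0.5791, 0.09, 0.1762]
eef_rot: [0.019, 0.708, 0.014, -0.706]
ft_force: [-0.1, -0.1, 0.9]
gripper_width: 0.0852
```

```bash
python3 -m inch '{"delta_pos": [[-0.002,0,-0.007],[0,0,-0.001],[0,0,0]], "turn": [0,0,0], "hand": [1,1,0.6]}'; python3 -m inch '{"delta_pos": [[0,0,0],[0,0,0],[0,0,0]], "turn": [0,0,0], "hand": [0.4,0.35,0.3]}';python3 - <<'E'
from ov import *
S=manip.camera("side");s=manip.observe();t=np.array(s["tcp_pos"]);print(t)
cv2.imwrite("pics/i1.png",draw(S,[],(262,220),20,14))
E
```

```text
time_s: 13.8
tcp_pos: [0.5768, 0.0901, 0.1673]
eef_rot: [0.019, 0.708, 0.014, -0.706]
ft_force: [-0.5, 0.1, -0.5]
gripper_width: 0.0734
time_s: 14.1
tcp_pos: [0.5772, 0.0902, 0.1679]
eef_rot: [0.019, 0.708, 0.014, -0.706]
ft_force: [-0.7, 0.8, -0.0]
gripper_width: 0.028
[0.57717933 0.09023403 0.16792325]
```

View pics/i1.png

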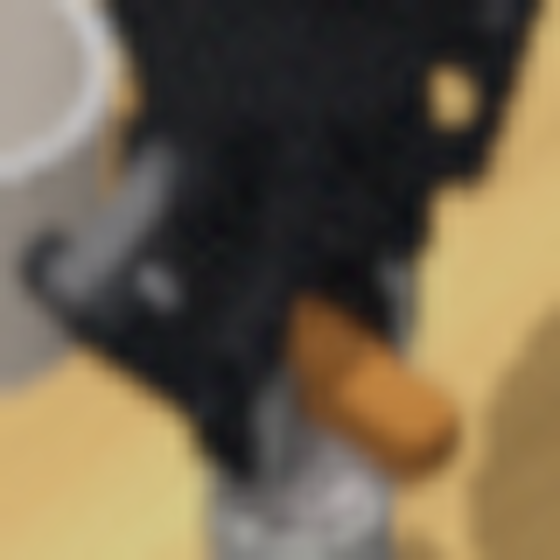

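```bash
python3 -m inch '{"delta_pos": [[0,0,0],[0,0,0],[0,0,0],[0,0,0],[0,0,0]], "turn": [0,0,0,0,0], "hand": [0.2,0.1,0,0,0]}'; python3 - <<'E'
from station import manip
import numpy as np
for i in range(3):
  manip.camera("side"); s=manip.observe();print(np.round(s["tcp_pos"],4),np.round(s["ft_force"],2),np.round(s["wrist_torque"],3),s["gripper_width"])
E
```

```text
time_s: 14.65
tcp_pos: [0.5773, 0.0902, 0.1682]
eef_rot: [0.019, 0.708, 0.014, -0.706]
ft_force: [-0.3, 0.1, 1.3]
gripper_width: 0.0151
[0.5773 0.0902 0.1682] [-0.98 -0.22  0.82] [ 0.009  0.026 -0.005] 0.014765049708110536
[0.5773 0.0902 0.1682] [ 0.53 -0.83  0.6 ] [-0.002  0.024  0.066] 0.015418239789670976
[0.5773 0.0901 0.1682] [ 0.09 -0.23  0.63] [-0.008  0.018 -0.01 ] 0.01520531580774002
```

Gripped with nearly zero side force. I'll draw it up in small steps, correcting sideways drift as I go.

```bash
python3 -m inch '{"delta_pos": [[0,0,0.003],[0,0,0.004],[0,0,0.004],[0,0,0]], "turn": [0,0,0,0], "hand": [0,0,0,0]}'; python3 - <<'E'
from station import manip
import numpy as np
s=manip.observe();print(np.round(s["tcp_pos"],4),np.round(s["ft_force"],2),np.round(s["wrist_torque"],3),s["gripper_width"])
E
```

```text
time_s: 15.2
tcp_pos: [0.5767, 0.0902, 0.1791]
eef_rot: [0.019, 0.708, 0.014, -0.706]
ft_force: [0.3, 0.2, -5.5]
gripper_width: 0.0152
[0.5767 0.0902 0.1791] [ 0.31  0.18 -5.51] [ 0.199 -0.178 -0.029] 0.015157277574970268
```

```bash
python3 -m inch '{"delta_pos": [[0.0005,0,0],[0,0,0.004],[0,0,0.005],[0,0,0.004],[0,0,0]], "turn": [0,0,0,0,0], "hand": [0,0,0,0,0]}'; python3 - <<'E'
from station import manip
import numpy as np
for i in range(3):
  manip.camera("side");s=manip.observe();print(np.round(s["tcp_pos"],4),np.round(s["ft_force"],2),np.round(s["wrist_torque"],3),s["gripper_width"])
E
```

```text
time_s: 15.7
tcp_pos: [0.5769, 0.0902, 0.1932]
eef_rot: [0.019, 0.707, 0.014, -0.706]
ft_force: [0.5, 0.5, -6.0]
gripper_width: 0.0147
[0.5768 0.0902 0.1929] [-0.04 -0.5  -4.67] [ 0.143 -0.197 -0.063] 0.014817884533624554
[0.5768 0.0902 0.1926] [ 1.6   1.18 -5.61] [ 0.203 -0.091  0.036] 0.015065697416217362
[0.5767 0.0902 0.1925] [ 0.57  0.81 -4.64] [ 0.195 -0.202  0.   ] 0.015172406146086797
```

```bash
python3 -m inch '{"delta_pos": [[0.0005,0,0.003],[0,0,0.004],[0,0,0.004],[0,0,0.003],[0,0,0]], "turn": [0,0,0,0,0], "hand": [0,0,0,0,0]}'; python3 - <<'E'
from ov import *
S=manip.camera("side")
for i in range(3):
  s=manip.observe();print(np.round(s["tcp_pos"],4),np.round(s["ft_force"],2),np.round(s["wrist_torque"],3),s["gripper_width"]);manip.camera("side")
cv2.imwrite("pics/j1.png",draw(S,[],(262,220),28,10))
E
```

```text
time_s: 16.35
tcp_pos: [0.5771, 0.0902, 0.2074]
eef_rot: [-0.019, -0.707, -0.014, 0.707]
ft_force: [0.3, -0.0, -5.0]
gripper_width: 0.0152
[0.577  0.0902 0.2072] [ 0.22 -0.2  -5.38] [ 0.164 -0.069  0.026] 0.014904597249749206
[0.5769 0.0902 0.207 ] [-0.01  0.26 -6.12] [ 0.167 -0.247  0.005] 0.01535306406653553
[0.5769 0.0902 0.2068] [ 0.66 -0.17 -5.09] [ 0.17  -0.177  0.03 ] 0.014737730718779405
```

View pics/j1.png

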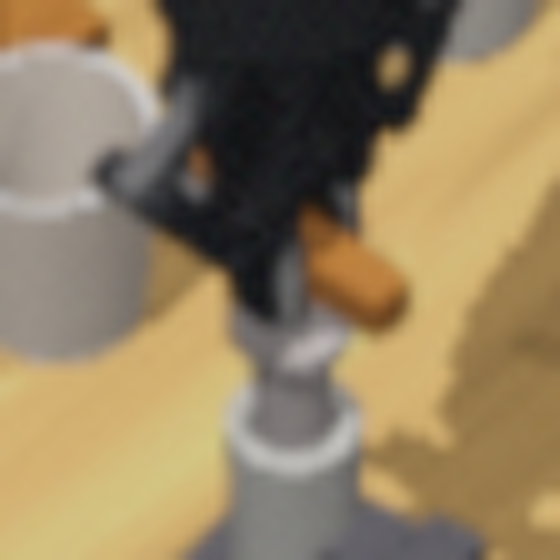

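```bash
python3 -m inch '{"delta_pos": [[0.0003,0,0.004],[0,0,0.004],[0,0,0.003],[0,0,0.001],[0,0,0],[0,0,0]], "turn": [0,0,0,0,0,0], "hand": [0,0,0,0,0,0]}'; python3 - <<'E'
from ov import *
S=manip.camera("side")
for i in range(3):
  s=manip.observe();print(np.round(s["tcp_pos"],4),np.round(s["ft_force"],2),np.round(s["wrist_torque"],3),s["gripper_width"]);manip.camera("side")
cv2.imwrite("pics/j2.png",draw(S,[],(262,230),18,16))
E
```

```text
time_s: 17.15
tcp_pos: [0.577, 0.0902, 0.2197]
eef_rot: [-0.019, -0.707, -0.014, 0.707]
ft_force: [0.9, 0.4, -5.7]
gripper_width: 0.0148
[0.577  0.0902 0.2196] [ 0.5   1.22 -5.76] [ 0.128 -0.043 -0.019] 0.015141456214373072
[0.577  0.0902 0.2196] [ 0.96  0.48 -5.2 ] [ 0.138 -0.118  0.014] 0.015187199377519583
[0.577  0.0902 0.2196] [-0.02  0.33 -5.44] [ 0.119 -0.075  0.02 ] 0.015075178031980012
```

View pics/j2.png

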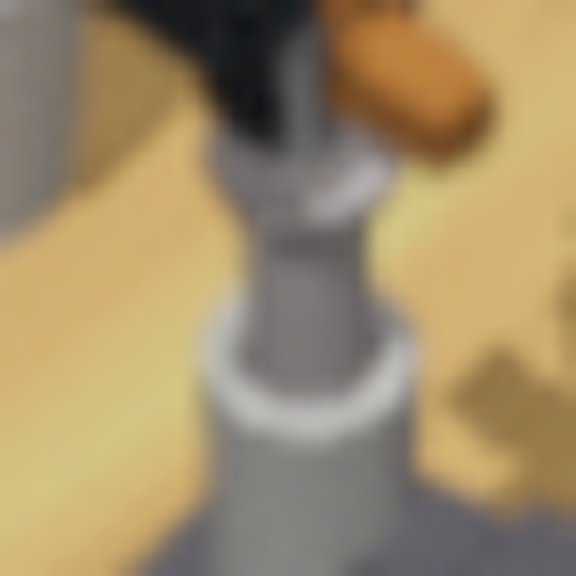

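```bash
python3 -m inch '{"delta_pos": [[0,0,0.002],[0,0,0.0015],[0,0,0.0005],[0,0,0],[0,0,0]], "turn": [0,0,0,0,0], "hand": [0,0,0,0,0]}'; python3 - <<'E'
from ov import *
S=manip.camera("side")
for i in range(3):
  s=manip.observe();print(np.round(s["tcp_pos"],4),np.round(s["ft_force"],2),np.round(s["wrist_torque"],3),s["gripper_width"]);manip.camera("side")
pol=[];t=np.linspace(0,6.3,40)
for z,r,c in ((.15,.013,(0,0,255)),(.205,.018,(255,255,0)),(.211,.018,(0,255,0))): pol.append((np.c_[.577+r*np.cos(t),.0895+r*np.sin(t),0*t+z],c))
cv2.imwrite("pics/j3.png",np.hstack([draw(S,[],(262,230),18,11),draw(S,pol,(262,230),18,11)]))
for n in ("plunger_mark","barrel_mouth","plunger_bar"): print(n,[(np.round(q["point"],1).tolist(),round(q["confidence"],2)) for q in manip.landmark_of(S,n)])
print(proj(S,[.577,.0895,.15]))
E
```

```text
time_s: 17.85
tcp_pos: [0.577, 0.0902, 0.2238]
eef_rot: [-0.019, -0.706, -0.014, 0.707]
ft_force: [1.1, 1.3, -5.5]
gripper_width: 0.0152
[0.577  0.0902 0.2238] [ 0.21  0.67 -5.77] [ 0.188 -0.12   0.008] 0.015267790259977817
[0.577  0.0902 0.2238] [ 0.29  0.82 -5.99] [ 0.187 -0.185  0.019] 0.014950383120963043
[0.577  0.0902 0.2238] [ 0.95  0.07 -4.4 ] [ 0.14  -0.143  0.056] 0.01525911434291183
plunger_mark [([264.4, 235.4], 0.77), ([297.6, 295.6], 0.55), ([195.8, 341.3], 0.53)]
barrel_mouth []
plunger_bar [([298.8, 274.2], 0.66)]
[[263.19344526 233.1018163 ]]
```

View pics/j3.png

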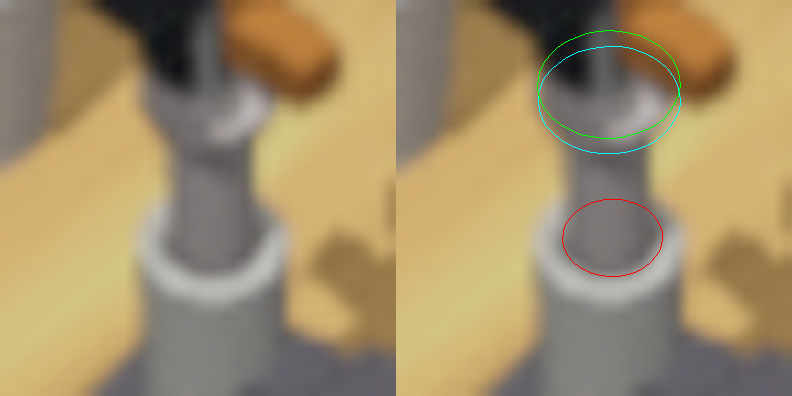

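```bash
python3 - <<'E'
from ov import *
fs=[manip.camera("side")["frame"].astype(float) for _ in range(6)]
m=np.mean(fs,0)
for r in range(222,250): print(r,np.round(m[r,[258,261,262,263,264,265,266,268]].mean(1)).astype(int) if False else np.round(m[r,255:272].mean(1)).astype(int))
g=np.clip((m[215:250,245:280]-60)*2,0,255).astype(np.uint8)
cv2.imwrite("pics/j4.png",cv2.resize(g,None,fx=16,fy=16,interpolation=cv2.INTER_CUBIC))
E
```

```text
222 [165 156 130 112 111 111 116 120 128 135 157 177 171 157 165 163 159]
223 [167 164 146 118 106 110 112 117 142 155 165 163 152 162 174 177 176]
224 [167 165 158 136 109 108 112 117 137 148 141 125 149 172 178 179 177]
225 [165 165 165 153 124 107 105 103 106 108 104 107 158 177 179 178 174]
226 [166 168 169 160 133 110  98  93  92  94  96 107 161 178 179 175 172]
227 [168 171 171 161 135 117 112 108 101  96  97 108 160 176 175 172 169]
228 [171 172 172 159 132 118 120 121 114 107 104 109 157 173 171 169 168]
229 [173 174 174 167 138 118 121 122 120 116 110 108 149 167 169 168 168]
230 [174 176 178 177 146 119 120 122 120 116 111 105 133 154 164 167 168]
231 [175 178 181 177 145 119 120 122 120 116 110 104 119 140 157 165 168]
232 [176 178 180 171 138 117 120 121 119 116 110 102 112 136 159 169 169]
233 [177 181 180 158 125 116 119 121 120 116 110 101 111 156 173 174 169]
234 [179 181 180 155 118 111 118 120 119 115 109 101 132 176 177 171 166]
235 [178 169 176 169 138 115 113 118 118 113 107 119 164 186 167 162 161]
236 [177 157 164 178 174 152 126 120 120 123 132 161 185 183 149
[... 271 characters left out ...]
1 129 124 121 116 108 109 149 165]
241 [165 149 130 125 128 129 130 129 127 125 123 121 116 109 105 133 150]
242 [161 141 124 124 128 129 129 128 127 125 122 120 116 109 100 104 121]
243 [151 127 118 123 127 129 130 129 127 126 123 120 116 108 100  99 103]
244 [128 110 115 123 127 129 130 129 128 126 123 120 116 109 103 102 101]
245 [108 104 115 124 128 129 130 130 128 126 123 119 114 107 102 101 100]
246 [102 102 114 123 128 130 130 129 128 125 120 113 107 103 101 100  99]
247 [100 103 114 124 128 130 131 129 128 125 112  97  95  98  99  99  98]
248 [100 102 113 123 128 130 131 130 128 124 105  80  76  85  94  97  96]
249 [100 101 113 123 129 131 131 130 127 124 104  76  64  66  77  86  94]
```

View pics/j4.png

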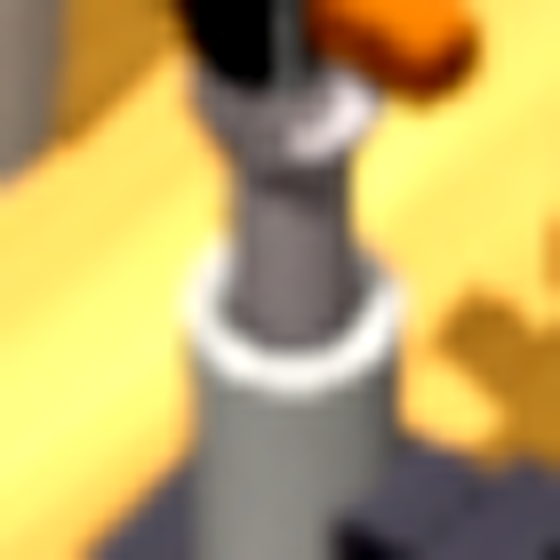

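Rise by kinematics is 55.6 mm. The ring should be right at the rim, where a single picture can't resolve it. I'll nudge up 3 mm to confirm the ring appears, then come back.

```bash
python3 -m inch '{"delta_pos": [[0,0,0.002],[0,0,0.001],[0,0,0]], "turn": [0,0,0], "hand": [0,0,0]}'; python3 - <<'E'
from ov import *
m=np.mean([manip.camera("side")["frame"].astype(float) for _ in range(6)],0)
for r in range(230,239): print(r,np.round(m[r,257:269].mean(1)).astype(int))
s=manip.observe();print(np.round(s["tcp_pos"],4),np.round(s["ft_force"],2))
g=np.clip((m[215:250,245:280]-60)*2,0,255).astype(np.uint8)
cv2.imwrite("pics/j5.png",cv2.resize(g,None,fx=16,fy=16,interpolation=cv2.INTER_CUBIC))
E
```

```text
time_s: 18.8
tcp_pos: [0.577, 0.0903, 0.227]
eef_rot: [-0.019, -0.706, -0.014, 0.707]
ft_force: [0.4, 0.7, -6.7]
gripper_width: 0.0149
230 [178 178 146 120 120 122 120 116 110 106 132 154]
231 [181 177 145 119 120 122 120 116 110 103 118 139]
232 [180 169 136 118 120 121 119 115 110 101 111 136]
233 [180 156 120 112 118 120 119 115 109  97 108 155]
234 [180 154 112 103 114 118 117 113 102  95 132 176]
235 [176 169 139 111 105 106 106 105  98 121 167 187]
236 [164 178 175 154 129 122 119 126 135 164 187 183]
237 [143 166 185 184 174 170 170 172 176 183 177 154]
238 [132 140 163 173 177 182 183 182 174 164 142 116]
[0.577  0.0902 0.2269] [-0.11  0.94 -5.21]
```

View pics/j5.png

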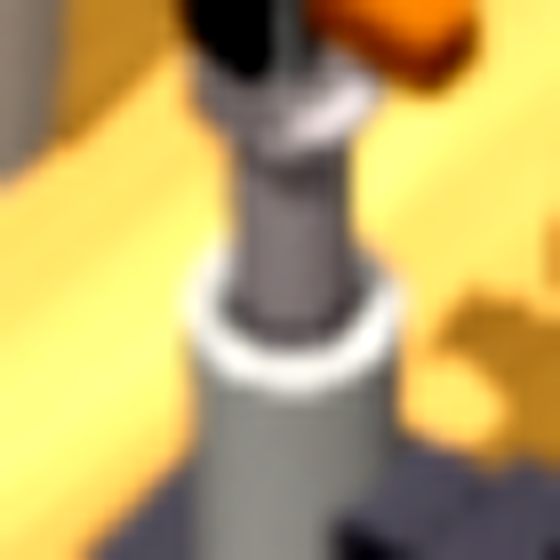

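At 58.7 mm the ring shows just above the rim (row 235). That's consistent with it being level at 55 mm, so I'll ease back.

```bash
python3 -m inch '{"delta_pos": [[0,0,-0.0015],[0,0,-0.0015],[0,0,-0.0005],[0,0,0],[0,0,0]], "turn": [0,0,0,0,0], "hand": [0,0,0,0,0]}'; python3 - <<'E'
from ov import *
fs=[];
for _ in range(6): p=manip.camera("side");fs.append(p["frame"].astype(float))
m=np.mean(fs,0)
for r in range(233,238): print(r,np.round(m[r,257:269].mean(1)).astype(int))
s=manip.observe();print(np.round(s["tcp_pos"],4),np.round(s["ft_force"],2),np.round(s["wrist_torque"],2),np.round(s["dq"],4),s["gripper_width"])
T=manip.camera("top")
cv2.imwrite("pics/k1.png",fs[-1]);cv2.imwrite("pics/k2.png",T["frame"])
E
```

```text
time_s: 19.6
tcp_pos: [0.577, 0.0902, 0.2229]
eef_rot: [-0.019, -0.706, -0.014, 0.708]
ft_force: [0.2, 0.1, -5.1]
gripper_width: 0.015
233 [180 158 125 116 119 120 119 116 110 101 108 155]
234 [180 155 117 112 118 121 119 116 109 103 134 176]
235 [176 168 136 113 113 119 118 115 107 120 164 186]
236 [164 178 172 148 123 119 120 123 127 159 185 182]
237 [143 166 185 181 168 164 164 167 171 181 177 153]
[0.5769 0.0902 0.2229] [ 0.62  1.26 -6.32] [ 0.18 -0.12 -0.04] [-0.001   0.0008  0.0006 -0.     -0.0002  0.0015  0.0006] 0.015315910051313357[ WARN:0@11.715] global loadsave.cpp:1063 imwrite_ Unsupported depth image for selected encoder is fallbacked to CV_8U.
```

View pics/k1.png

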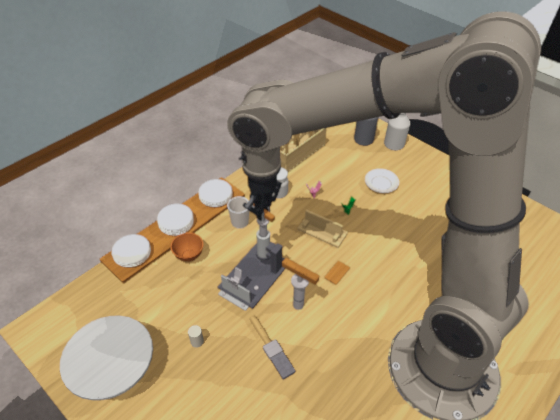

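View pics/k2.png

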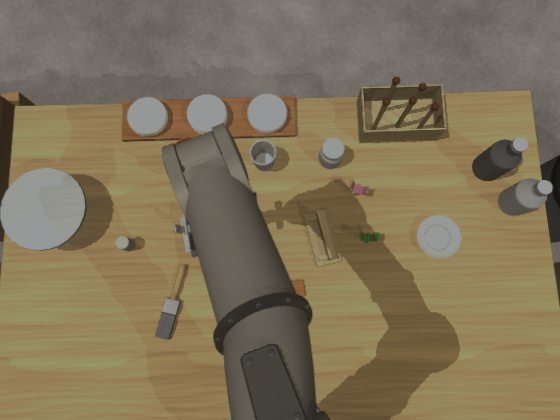

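```bash
python3 -c "
from station import manip
print(manip.close_job()); print(manip.observe()['tcp_pos'],manip.observe()['gripper_width'])"
```

```text
the job is handed in; nothing more can be done
None
the job is handed in; nothing more can be done
```

The steel clip now grips the stand's lip and the bench cleat. The smaller plunger is drawn up about 54.7 mm and held still by its crossbar. The job was handed in at about 20 s; no verdict was given.

- **Clip:** it came off the rack without being dropped and went down over the lip with no side force. After release it stayed put, and both the side and top views matched where a seated clip should be, at about the same pivot height as on the rack.
- **Plunger:** I gripped the crossbar and raised it in small steps. Side forces stayed around 1 N, with about 5.5 N of weight on the wrist.
- **Overshoot:** I lifted it briefly to 58.7 mm to confirm the scored ring appeared above the barrel's mouth, then eased it back.
- **Last checks:** the arm was still, the grip was steady at 15 mm, and the bystanders and look-alikes visible in the last pictures had not moved.
- **Uncertain:** at the final height the ring sits right at the rim, so the camera cannot resolve it well. "Level" therefore rests on the measured rise and on the ring's appearance at 58.7 mm. The network's estimate of the ring position was about 2 pixels off the expected spot, and I put that down to noise.

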